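# Show the next transfer and log it

## Robot

A 6-joint arm with a two-finger parallel gripper is mounted at the origin on a cart in front of the work surface, level with it; the furniture and walls round the work are solid. World frame = base frame: x ahead of the robot, y to its left, z up, the work surface at z = 0. Lengths are in m, angles in rad, forces in N, time in s.
With the tool pointing down it reaches from about 0.3 to 0.775 m from the base axis. Payload 14.6 kg.
Tool frame: the origin (TCP) lies at the very end of the fingers, on their centre line; the grasp point (between the pads) lies 19 mm behind it; z points along the fingers, y is the line along which they close (so a half turn about z gives the same grasp; the last joint's range is limited). The gripper opens to 94 mm and grips with 3 to 60 N. Pads are 16 mm wide; open, the fingers measure 119 mm over their backs; the gripper's body (75 mm by 177 mm) begins 78 mm behind the grasp point.
Start: joints at [1.146, 0.3, 1.521, -0, 1.321, -0.067], TCP at [0.193, 0.515, 0.205] pointing down, gripper open.
Joint ranges: [-3.03, 3.03], [-0.79, 2.21], [0.23, 2.52], [-1.04, 4.18], [0, 3.07], [-2.55, 2.55]. Speed limits (rad/s): [2.22, 2.22, 2.57, 3.14, 3.14, 3.14].

## Interface

Orientations are given as [roll, pitch, yaw] about the fixed x, y, z axes, in that order (R = Rz(yaw) Ry(pitch) Rx(roll)).
In Python, from station import * gives the robot as it stands.
- The arm moves only by the tool jog_arm, never from a script. Its argument "rows" is a list of rows, each a list of 3 entries, a list of its own where there are three numbers: the shift along the tool's x, y, z in m, then the turn about the tool's z in degrees, then the finger opening in m, from 0 to 0.094. A call has 1 to 12 rows; each row shifts and turns the commanded pose from where the row before left it, along the tool's axes as they then stand; what a row does not reach is not made up. A row lasts 1/12 s, in which the tool goes at most 41.7 mm and 7.16 degrees, less where a joint would pass 70% of its speed; a pose out of reach is approached as far as the arm can. A call is refused whole if a number of a shift passes 0.0417 or a number of a turn 7.16, either way. A call with a gripper value outside its range is refused whole. The fingers move at their own pace and stop on an object; "squeeze" is the grip in N (left out, the last holds). Time passes only in rows, so rows that do not move let the fingers close. It gives the time, the measured TCP pose, the force, the opening and the grip force at its end, in the units of the state.
- get_obs(): the state, without advancing time (a new reading comes with each control period).
- camera(name): name is "scene" or "top"; returns a dict with "image" (480x640x3 uint8, red, green, blue), "range_z" (480x640 float32, m along the optical axis (not along the pixel's ray), 0 where there is no reading), "K" (3x3 intrinsics, pixels), "world_from_camera" (4x4, takes a point from camera to world coordinates). Camera axes: x right, y up, looking along -z (the intrinsics and any distortion apply to the point x, -y, -z); pixel columns grow to the right and rows downward; lengths in m; the calibration is good to about 2 mm. A picture is of the moment at which its call begins.
- hand_in(): hands the job in; it is judged then, once.
Trained networks look in a picture, given as the dict that the camera call returned (one of the last four; its "shot" number tells which), for a name from the list of things; names that differ only in an ending like _2 or _b are one class to them, and where a whole thing is asked for, a point or a joint stands for the part that bears it (a point fixed in the world has none). Each returns a list of dicts, best first, with "p" (0 to 1); they miss things now and then, are a little off and sometimes report something else, mostly with a low value. They report only what shows in the picture. A call takes as long as a camera call. They do not tell look-alikes from the thing itself.
- search_frame(label, picture): "at" ([column, row] as shares, 0 to 1, of the picture: columns of its width, rows of its height, amid what is visible of it).
- spot_point(label, picture): "at" ([column, row] as shares, 0 to 1, of the picture: columns of its width, rows of its height: a listed point, or the origin of a listed thing).
The state is a dict: "time_s": time; "qpos": joint angles; "joint_vel": joint speeds; "tau": joint torques, N m; "ee_pos": TCP position; "eef_rot": TCP orientation; "force": force on the tool from outside, world axes, zero at the start; "moment": the same for the moment, N m; "grip_width": finger opening in m; "grip_force": force on a finger pad.
Only numpy, scipy, OpenCV 4.12 (cv2) and the standard library are available. Lean on these libraries where they do the work, as an engineer would, in place of code of your own. Each camera call takes 0.05 s, during which the arm holds its last target. There are 200 camera calls.

## Task

Show the trainee the next transfer: with the fingertips, point from straight above at the cap of the red-capped bottle, no more than 5 cm above it, and hold there for two seconds; then point in the same way at the cap of the yellow-capped tube in the blue rack nearest you, again for two seconds. Then press the green button on the white console fully down to log the step, let it come back up, and move clear. Do not touch, grasp or shift any bottle, tube or the rack.

Things in the scene. Friction and masses are not known exactly. Their poses are not given: they have to be found in the camera images.
- bottle_red_cap (a point): Centre of the top face of the red cap of the target bottle, 128 mm above the table; the cap is 37 mm across. z up.
- bottle_red: The bottle to point at: white reagent bottle with a RED screw cap, 60 mm across, 128 mm tall overall (cap from 90 to 128 mm). Loose, upright. Origin: centre of its underside; z up.
- bottle_blue: Bystander: bottle with a BLUE screw cap, 52 mm across, 112 mm tall. Loose. Origin: centre of its underside; z up.
- bottle_green: Bystander: small bottle with a GREEN screw cap, 38 mm across, 70 mm tall. Loose. Origin: centre of its underside; z up. The three bottles stand in one row in any order, their centres about 80 mm apart or more.
- rack: Blue tube rack, 62 x 119 x 34 mm (x, y, z), loose. Origin: centre of its underside; y along its length. Holds three tubes in its middle row, in any order. Other racks and bottles far off at the left end of the table are only furnishing.
- tube_yellow_cap (a point): Centre of the top of the yellow cap of the target tube, about 54 mm above the table; the cap is 15 mm across. z up.
- tube_yellow: The tube to point at. Sample tube with a YELLOW cap, 15 mm across, 52 mm tall, standing in a hole of the blue rack; cap top about 54 mm above the table. Loose, light. Origin: centre of its underside; z up.
- tube_red: Bystander. Sample tube with a RED cap, 15 mm across, 52 mm tall, standing in a hole of the blue rack; cap top about 54 mm above the table. Loose, light. Origin: centre of its underside; z up.
- tube_blue: Bystander. Sample tube with a BLUE cap, 15 mm across, 52 mm tall, standing in a hole of the blue rack; cap top about 54 mm above the table. Loose, light. Origin: centre of its underside; z up.
- console: White box with a grey top plate, 80 x 100 x 28 mm (x, y, z), fixed to the table, yaw varies. Carries the push button; the two small lamps on it do not move. Origin: centre of its underside; z up. A pipette stand about 0.3 m tall rises from the table behind it and to the right, near x = 0.55 to 0.62, y = -0.12 to -0.05.
- log_button_top (a point): Centre of the top face of the green push button (32 mm across), about 50 mm above the table when up; it sits 12 mm toward -y of the console's origin, in the console's frame. Moves down with the button. z up.
- log_button (a joint): Travel of the green button in m: 0 = up, 0.006 = fully down. Sprung: starts to move at about 1.5 N, fully down takes about 5 N, comes back up when released.
Things that resemble listed ones, but are neither listed nor needed, are in the scene too. What is shaped like the bottle_red but purple is not meant.

How it is judged:
By the outcome, as a careful person would: the job done as asked, in the order asked, and still so for the second after the job is handed in, with the robot touching nothing.
It also fails if it takes over 51 s, if anything falls off the work surface, if the arm or the gripper's body presses on something with over 40 N, if the wrist force passes 120 N, or if a joint passes its speed limit or range.

## Working session

There is one attempt and no reset: what is moved stays moved. The work goes in short steps, Python scripts to look and compute and a tool call to move; the robot and the scene stay as the last step left them, time stands still between calls to the robot, and variables do not carry over. Pictures are saved under pics/ and viewed, at most 10 in all, crops included, and the job is handed in when it is done.

Besides the shell and the picture viewer there is one more tool, called after ">>>" as name(argument=value, ...), one argument or row to a line, values as JSON. jog_arm: Moves the arm, as the interface text tells. Its arguments: {"type":"object","properties":{"rows":{"type":"array","items":{"type":"array"}},"squeeze":{"type":"number"}},"required":["rows"]}

```bash
mkdir -p pics; cat > h.py <<'E'
from station import *
import numpy as np, cv2
def world(pic,u,v,r=2):
    z=pic["range_z"][int(v)-r:int(v)+r+1,int(u)-r:int(u)+r+1]; z=np.median(z[z>0])
    K=pic["K"]; x=(u-K[0,2])/K[0,0]*z; y=(v-K[1,2])/K[1,1]*z
    return (pic["world_from_camera"]@[x,-y,-z,1])[:3]
def save(pic,n): cv2.imwrite(n,pic["image"][:,:,::-1])
E
python3 - <<'E'
from h import *
for n in ("top","scene"):
    p=camera(n); save(p,f"pics/{n}.png")
    print(n,{k:v for k,v in p.items() if k not in("image","range_z","K","world_from_camera")}, p["world_from_camera"][:3,3].round(2))
    for l in ("bottle_red_cap","tube_yellow_cap","log_button_top"):
        for d in spot_point(l,p)[:4]:
            u,v=d["at"][0]*640,d["at"][1]*480
            print(l,round(d["p"],2),round(u),round(v),world(p,u,v).round(3),p["image"][int(v),int(u)])
print(get_obs())
E
```

```text
top {'shot': 1} [0.34 0.22 1.03]
bottle_red_cap 0.72 177 240 [0.51  0.433 0.128] [172  62  53]
tube_yellow_cap 0.64 398 275 [0.457 0.033 0.04 ] [ 8 10 11]
tube_yellow_cap 0.38 286 269 [0.468 0.245 0.054] [197 166  58]
log_button_top 0.53 410 268 [0.469 0.011 0.05 ] [ 50 134  73]
scene {'shot': 2} [-0.09 -0.14  0.62]
bottle_red_cap 0.72 277 189 [0.606 0.353 0.127] [198  71  60]
tube_yellow_cap 0.54 283 287 [0.486 0.262 0.033] [157 164 152]
log_button_top 0.6 422 351 [0.461 0.013 0.048] [ 48 146  74]
{'time_s': 0.4, 'qpos': array([ 1.14638095e+00,  2.99927042e-01,  1.52111283e+00,  3.38216238e-05,
        1.32069383e+00, -6.66043750e-02]), 'joint_vel': array([ 0.0002325 , -0.0009519 , -0.0011325 ,  0.00038167,  0.00053906,
       -0.00156079]), 'tau': array([ 9.01387521e-04, -5.31202197e+01, -3.52602410e+01,  7.09059625e-02,
        2.18860083e-02, -6.68516054e-05]), 'ee_pos': array([0.19259742, 0.51511682, 0.20538297]), 'eef_rot': array([-3.14145409e+00, -4.20835283e-05,  2.78377327e+00]), 'force': array([-0.0404531 , -0.05851085, -0.10553901]), 'moment': array([ 0.05972227,  0.063559  , -0.03859657]), 'grip_force': 0.0, 'grip_width': 0.09381296413822902}
```

View pics/top.png

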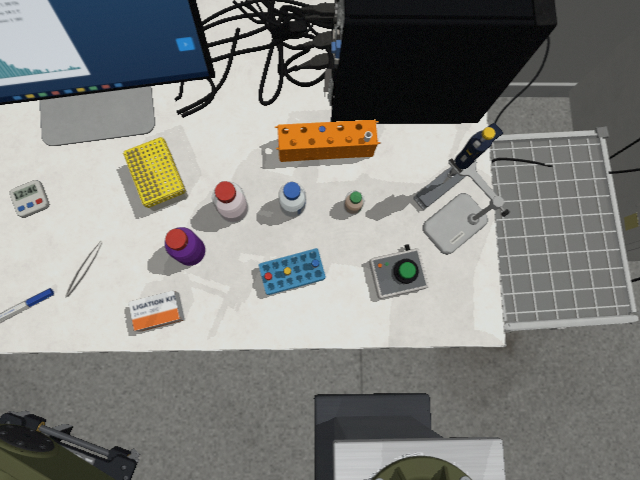

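View pics/scene.png

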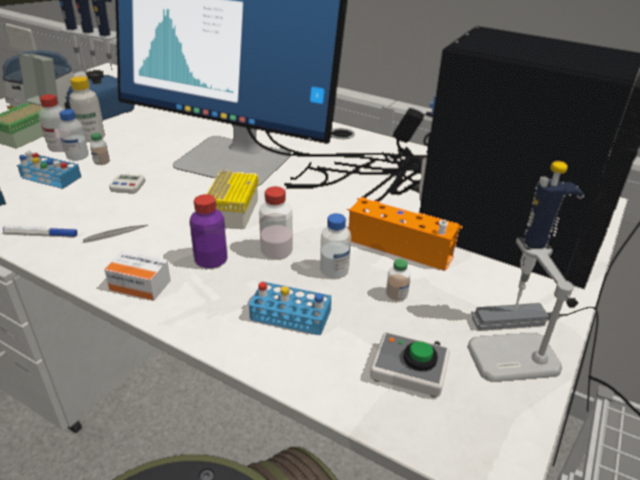

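In the top view, two bottles have red caps: purple at (177,240), which is not meant, and white at (226,192), which is the target. The scene view shows them at (205,205) and (275,195). There are yellow caps on the near blue-rack tube at (287,271), on the pipette at (489,134), and on far furnishing. The green button is at (408,270); the green bottle cap at (355,198) could be mistaken for it.

```bash
python3 - <<'E'
from h import *
p=camera("top"); c=camera("scene")
def meas(p,boxes):
    hsv=cv2.cvtColor(p["image"],cv2.COLOR_RGB2HSV); H,S,V=[hsv[...,i].astype(int) for i in range(3)]
    K=p["K"];vv,uu=np.mgrid[:480,:640];z=p["range_z"]
    P=np.stack([(uu-K[0,2])/K[0,0]*z,-(vv-K[1,2])/K[1,1]*z,-z,np.ones_like(z)],-1)@p["world_from_camera"].T
    for n,(u0,v0,u1,v1),h,zr in boxes:
        m=(S>90)&(V>60)&((abs(H-h)<10)|(abs(H-h-180)<8))&(P[...,2]>zr[0])&(P[...,2]<zr[1])
        k=np.zeros_like(m);k[v0:v1,u0:u1]=m[v0:v1,u0:u1]
        q=P[k][:,:3]
        print(n,len(q),q.mean(0).round(4),"mid",((q.min(0)+q.max(0))/2).round(4),"ext",np.ptp(q,0).round(3), "px",uu[k].mean().round(1),vv[k].mean().round(1))
meas(p,[("red",(210,175,250,215),0,(.118,.14)),("yellow",(275,260,300,285),23,(.045,.062)),("button",(390,250,425,290),68,(.04,.06)),
 ("bluecap",(275,175,310,215),110,(.1,.125)),("greencap",(340,185,370,215),65,(.06,.08))])
meas(c,[("red",(255,180,295,215),0,(.12,.14)),("yellow",(275,283,293,305),23,(.05,.062)),("button",(400,335,445,370),68,(.044,.06))])
save({"image":cv2.resize(np.hstack([p["image"][160:300,150:330]]),None,fx=4,fy=4)},"pics/crop.png")
E
```

```text
red 331 [0.5979 0.3522 0.1278] mid [0.599  0.3525 0.126 ] ext [0.036 0.034 0.015] px 224.6 191.3
yellow 44 [0.465  0.2436 0.0543] mid [0.4652 0.2436 0.0531] ext [0.013 0.011 0.009] px 287.0 270.5
button 214 [0.4653 0.0165 0.0495] mid [0.4658 0.0155 0.0472] ext [0.03  0.032 0.014] px 407.1 269.7
bluecap 235 [0.6039 0.2338 0.1116] mid [0.6046 0.2338 0.1088] ext [0.031 0.027 0.017] px 291.5 190.4
greencap 99 [0.6025 0.1131 0.0702] mid [0.6032 0.1133 0.0702] ext [0.02  0.021 0.012] px 355.4 197.0
red 215 [0.5937 0.3491 0.1264] mid [0.5964 0.3498 0.1249] ext [0.034 0.034 0.009] px 274.6 192.7
yellow 47 [0.4623 0.2418 0.0535] mid [0.4627 0.2426 0.0538] ext [0.012 0.011 0.007] px 284.5 289.7
button 321 [0.4615 0.015  0.049 ] mid [0.4625 0.0158 0.0482] ext [0.028 0.031 0.008] px 421.1 350.1
```

View pics/crop.png

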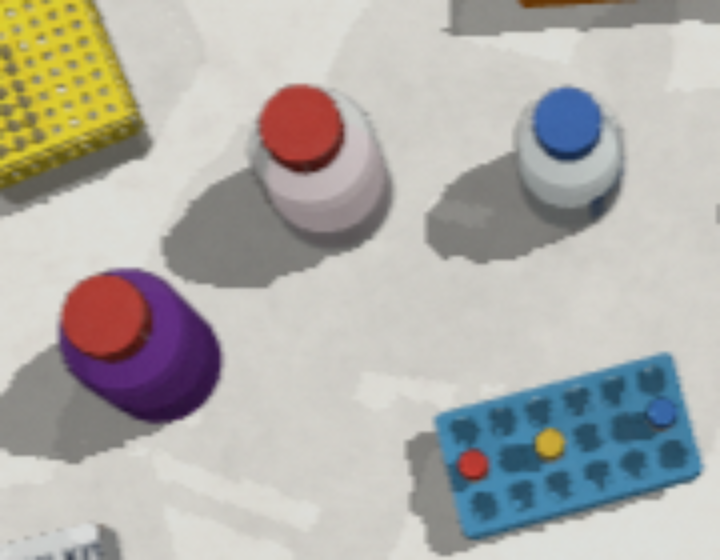

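The crop shows the white bottle's red cap at crop pixel (300,127), beside the purple bottle at (105,315). The yellow tube is between the red and blue ones at (549,443). Heights match the description (0.128, 0.054, 0.050). Moving now with the fingers closed.

>>> jog_arm(
  rows=[
    [[-0.01,0,0],0,0],
    [[-0.02,0,0],0,0],
    [[-0.03,-0.001,0],0,0],
    [[-0.03,-0.001,0],0,0],
    [[-0.03,-0.001,0],0,0],
    [[-0.03,-0.001,0],0,0],
    [[-0.03,-0.001,0],0,0],
    [[-0.03,-0.001,0],0,0],
    [[-0.03,-0.001,0],0,0],
    [[-0.03,-0.001,0],0,0],
    [[-0.03,-0.001,0],0,0],
    [[-0.03,-0.001,0],0,0],
  ],
  squeeze=5,
)

```text
time_s: 1.5
ee_pos: [0.5, 0.3888, 0.2054]
eef_rot: [-3.142, 0.0, 2.784]
force: [-0.2, 0.4, -1.1]
grip_width: 0.0173
grip_force: 0.0
```

>>> jog_arm(
  rows=[
    [[-0.026,-0.001,0],0,0],
    [[-0.026,-0.001,0],0,0],
    [[-0.024,0,0],0,0],
    [[-0.02,0,0],0,0],
    [[-0.01,0,0.005],0,0],
    [[0,0,0.01],0,0],
    [[0,0,0.01],0,0],
    [[0,0,0.01],0,0],
    [[0,0,0.005],0,0],
    [[0,0,0],0,0],
    [[0,0,0],0,0],
  ],
)

```text
time_s: 2.42
ee_pos: [0.5963, 0.3517, 0.1654]
eef_rot: [-3.141, -0.0, 2.785]
force: [-0.2, -0.1, 0.8]
grip_width: 0.0003
grip_force: 0.0
```

```bash
python3 - <<'E'
from h import *
p=camera("top"); c=camera("scene"); o=get_obs(); print(o["ee_pos"],o["grip_width"])
save({"image":np.hstack([cv2.resize(p["image"][140:260,150:270],(400,400)),cv2.resize(c["image"][110:260,200:350],(400,400))])},"pics/c2.png")
E
```

```text
[0.59673439 0.35160447 0.16620558] 0.0002842640597002867
```

View pics/c2.png

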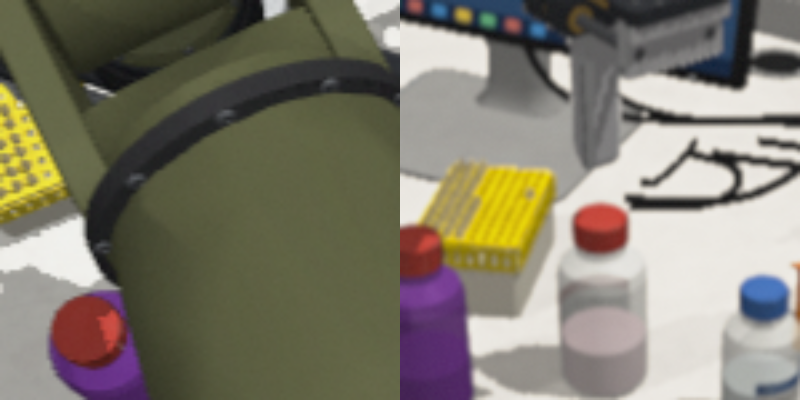

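The right half shows the closed fingertips at (600,160) directly above the target's red cap at (601,215), about 38 mm up. I'll lower 10 mm and hold.

>>> jog_arm(
  rows=[
    [[0,0,0.005],0,0],
    [[0,0,0.005],0,0],
    [[0,0,0],0,0],
    [[0,0,0],0,0],
    [[0,0,0],0,0],
    [[0,0,0],0,0],
    [[0,0,0],0,0],
    [[0,0,0],0,0],
    [[0,0,0],0,0],
    [[0,0,0],0,0],
    [[0,0,0],0,0],
    [[0,0,0],0,0],
  ],
)

```text
time_s: 3.52
ee_pos: [0.5968, 0.3512, 0.1554]
eef_rot: [3.142, -0.0, 2.784]
force: [-0.7, -0.2, -0.1]
grip_width: 0.0003
grip_force: 0.0
```

>>> jog_arm(
  rows=[
    [[0,0,0],0,0],
    [[0,0,0],0,0],
    [[0,0,0],0,0],
    [[0,0,0],0,0],
    [[0,0,0],0,0],
    [[0,0,0],0,0],
    [[0,0,0],0,0],
    [[0,0,0],0,0],
    [[0,0,0],0,0],
    [[0,0,0],0,0],
    [[0,0,0],0,0],
    [[0,0,0],0,0],
  ],
)

```text
time_s: 4.52
ee_pos: [0.5968, 0.3512, 0.1555]
eef_rot: [3.142, 0.0, 2.784]
force: [0.4, 0.2, -0.0]
grip_width: 0.0005
grip_force: 0.0
```

>>> jog_arm(
  rows=[
    [[0,0,0],0,0],
    [[0,0,0],0,0],
    [[0,0,0],0,0],
    [[0,0,0],0,0],
    [[0,0,0],0,0],
    [[0,0,0],0,0],
    [[0,0,0],0,0],
    [[0,0,0],0,0],
  ],
)

```text
time_s: 5.18
ee_pos: [0.5968, 0.3512, 0.1555]
eef_rot: [3.142, 0.0, 2.784]
force: [0.7, -0.8, 0.4]
grip_width: 0.0
grip_force: 0.0
```

>>> jog_arm(
  rows=[
    [[0,0,-0.01],0,0],
    [[0,0,-0.02],0,0],
    [[0,0,-0.01],0,0],
    [[0.0065,-0.0109,0],0,0],
    [[0.0125,-0.0215,0],0,0],
    [[0.0125,-0.0215,0],0,0],
    [[0.0125,-0.0215,0],0,0],
    [[0.0125,-0.0215,0],0,0],
    [[0.0125,-0.0215,0],0,0],
    [[0.0115,-0.0195,0],0,0],
    [[0.006,-0.01,0],0,0],
    [[0,0,0.01],0,0],
  ],
)

```text
time_s: 6.18
ee_pos: [0.4638, 0.2425, 0.1879]
eef_rot: [3.139, 0.003, 2.783]
force: [0.5, -0.0, 0.7]
grip_width: 0.0003
grip_force: 0.0
```

>>> jog_arm(
  rows=[
    [[0,0,0.02],0,0],
    [[0,0,0.02],0,0],
    [[0,0,0.02],0,0],
    [[0,0,0.01],0,0],
    [[0,0,0.01],0,0],
    [[0,0,0.01],0,0],
    [[0,0,0],0,0],
    [[0,0,0],0,0],
  ],
)

```text
time_s: 6.85
ee_pos: [0.4642, 0.2431, 0.0955]
eef_rot: [-3.142, -0.0, 2.784]
force: [-1.1, 0.4, 0.8]
grip_width: 0.0005
grip_force: 0.0
```

```bash
python3 - <<'E'
from h import *
p=camera("top"); c=camera("scene"); o=get_obs(); print(o["ee_pos"])
save({"image":np.hstack([cv2.resize(p["image"][210:330,220:340],(400,400)),cv2.resize(c["image"][220:340,220:340],(400,400))])},"pics/c3.png")
E
```

```text
[0.46444729 0.24319267 0.09623819]
```

View pics/c3.png

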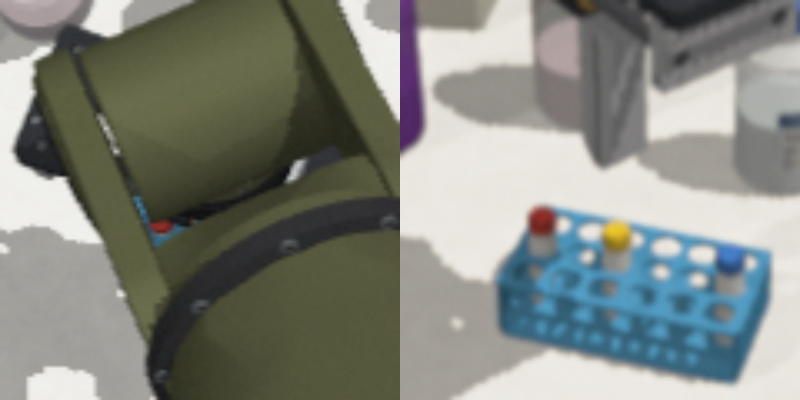

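The right half shows the fingertips at (608,163) above the yellow cap at (617,230), with the rack undisturbed. I'll lower 18 mm and hold.

>>> jog_arm(
  rows=[
    [[0,0,0.008],0,0],
    [[0,0,0.006],0,0],
    [[0,0,0.004],0,0],
    [[0,0,0],0,0],
    [[0,0,0],0,0],
    [[0,0,0],0,0],
    [[0,0,0],0,0],
    [[0,0,0],0,0],
    [[0,0,0],0,0],
    [[0,0,0],0,0],
    [[0,0,0],0,0],
    [[0,0,0],0,0],
  ],
)

```text
time_s: 7.95
ee_pos: [0.464, 0.243, 0.0775]
eef_rot: [3.142, 0.0, 2.784]
force: [-0.3, 0.4, 0.3]
grip_width: 0.0008
grip_force: 0.0
```

>>> jog_arm(
  rows=[
    [[0,0,0],0,0],
    [[0,0,0],0,0],
    [[0,0,0],0,0],
    [[0,0,0],0,0],
    [[0,0,0],0,0],
    [[0,0,0],0,0],
    [[0,0,0],0,0],
    [[0,0,0],0,0],
    [[0,0,0],0,0],
    [[0,0,0],0,0],
    [[0,0,0],0,0],
    [[0,0,0],0,0],
  ],
)

```text
time_s: 8.95
ee_pos: [0.464, 0.243, 0.0774]
eef_rot: [-3.142, -0.0, 2.784]
force: [-0.9, 0.4, 1.3]
grip_width: 0.0004
grip_force: 0.0
```

>>> jog_arm(
  rows=[
    [[0,0,0],0,0],
    [[0,0,0],0,0],
    [[0,0,0],0,0],
    [[0,0,0],0,0],
    [[0,0,0],0,0],
    [[0,0,0],0,0],
    [[0,0,0],0,0],
    [[0,0,0],0,0],
  ],
)

```text
time_s: 9.62
ee_pos: [0.464, 0.243, 0.0774]
eef_rot: [3.142, -0.0, 2.784]
force: [-0.2, -0.9, -0.3]
grip_width: 0.0005
grip_force: 0.0
```

>>> jog_arm(
  rows=[
    [[0,0,-0.015],0,0],
    [[0,0,-0.025],0,0],
    [[0,0,-0.025],0,0],
    [[0,0,-0.015],0,0],
    [[-0.005,-0.0133,0],0,0],
    [[-0.01,-0.0268,0],0,0],
    [[-0.01,-0.0268,0],0,0],
    [[-0.01,-0.0268,0],0,0],
    [[-0.01,-0.0268,0],0,0],
    [[-0.01,-0.0268,0],0,0],
    [[-0.01,-0.0268,0],0,0],
    [[-0.01,-0.0268,0],0,0],
  ],
)

```text
time_s: 10.62
ee_pos: [0.4637, 0.0272, 0.1576]
eef_rot: [3.142, 0.0, 2.784]
force: [0.6, -0.6, 0.5]
grip_width: 0.0003
grip_force: 0.0
```

>>> jog_arm(
  rows=[
    [[-0.0046,-0.0122,0],0,0],
    [[0,0,0.01],0,0],
    [[0,0,0.02],0,0],
    [[0,0,0.02],0,0],
    [[0,0,0.02],0,0],
    [[0,0,0.01],0,0],
    [[0,0,0.005],0,0],
    [[0,0,0],0,0],
    [[0,0,0],0,0],
  ],
)

```text
time_s: 11.37
ee_pos: [0.4642, 0.0158, 0.073]
eef_rot: [3.141, 0.0, 2.784]
force: [0.9, 1.0, -0.2]
grip_width: 0.0009
grip_force: 0.0
```

```bash
python3 - <<'E'
from h import *
c=camera("scene"); o=get_obs(); print(o["ee_pos"],o["force"])
save({"image":cv2.resize(c["image"][260:400,350:490],(560,560))},"pics/c4.png")
E
```

```text
[0.4644063  0.01569914 0.07323504] [ 0.43588467  0.62377153 -0.30338263]
```

View pics/c4.png

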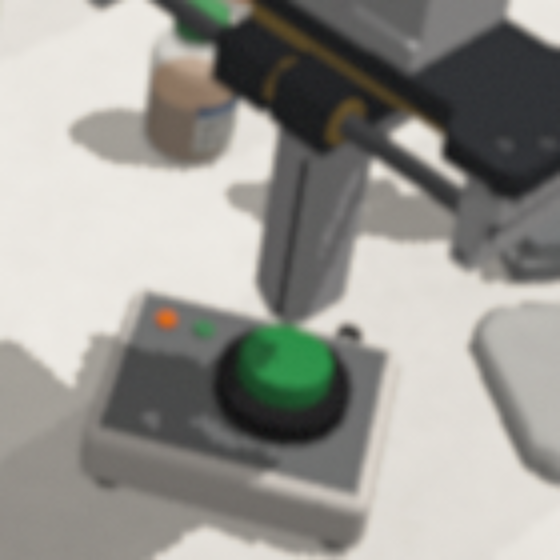

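The fingertips at (290,315) are above the green button at (287,360), aligned within its diameter. I'll press gently.

>>> jog_arm(
  rows=[
    [[0,0,0.008],0,0],
    [[0,0,0.008],0,0],
    [[0,0,0.004],0,0],
    [[0,0,0.002],0,0],
    [[0,0,0.002],0,0],
    [[0,0,0.002],0,0],
    [[0,0,0.001],0,0],
    [[0,0,0],0,0],
    [[0,0,0],0,0],
  ],
)

```text
time_s: 12.17
ee_pos: [0.4639, 0.0155, 0.0456]
eef_rot: [-3.142, -0.0, 2.784]
force: [-2.4, -0.3, 4.9]
grip_width: 0.0004
grip_force: 2.0
```

>>> jog_arm(
  rows=[
    [[0,0,0.001],0,0],
    [[0,0,0.001],0,0],
    [[0,0,0.001],0,0],
    [[0,0,0],0,0],
    [[0,0,0],0,0],
  ],
)

```text
time_s: 12.58
ee_pos: [0.4642, 0.0155, 0.0438]
eef_rot: [3.141, 0.001, 2.784]
force: [-12.3, -0.4, 26.7]
grip_width: 0.0001
grip_force: 13.1
```

The force jumped to 27 N, so the button is at its stop. Releasing and moving clear.

>>> jog_arm(
  rows=[
    [[0,0,0],0,0],
    [[0,0,0],0,0],
    [[0,0,-0.003],0,0],
    [[0,0,-0.005],0,0],
    [[0,0,-0.01],0,0],
    [[0,0,-0.02],0,0],
    [[0,0,-0.03],0,0],
    [[0,0,-0.03],0,0],
    [[0,0,-0.03],0,0],
    [[0,0,-0.02],0,0],
    [[0,0,-0.01],0,0],
    [[0,0,0],0,0],
  ],
)

```text
time_s: 13.58
ee_pos: [0.4647, 0.0155, 0.2025]
eef_rot: [3.14, 0.004, 2.784]
force: [0.4, -0.3, -0.4]
grip_width: 0.0004
grip_force: 0.0
```

>>> jog_arm(
  rows=[
    [[0.01,0,0],0,0],
    [[0.02,0,0],0,0],
    [[0.02,0,0],0,0],
    [[0.01,0,0],0,0],
    [[0,0,0],0,0],
    [[0,0,0],0,0],
    [[0,0,0],0,0],
    [[0,0,0],0,0],
  ],
)

```text
time_s: 14.25
ee_pos: [0.4082, 0.0363, 0.2002]
eef_rot: [-3.141, -0.0, 2.783]
force: [-1.5, 0.0, -0.3]
grip_width: 0.0005
grip_force: 0.0
```

```bash
python3 - <<'E'
from h import *
c=camera("scene"); o=get_obs(); print(o["ee_pos"],o["force"])
print(world(c,421,350)); save(c,"pics/end.png")
E
```

```text
[0.40812103 0.03630802 0.20016823] [ 0.21094851 -0.20811315 -1.06117944]
[0.46075471 0.01494515 0.04984934]
```

View pics/end.png

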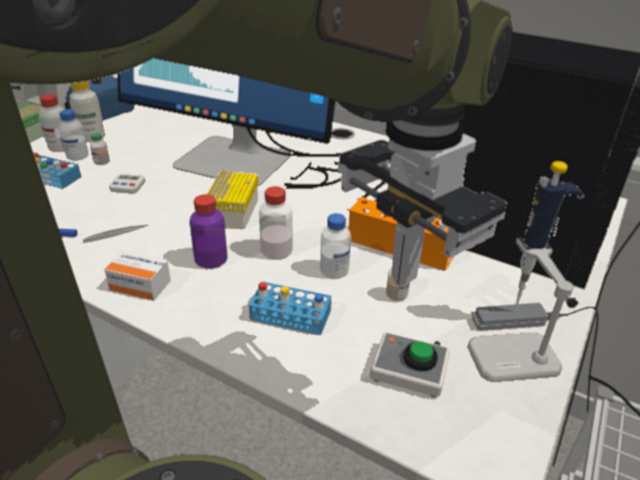

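The button at (421,350) is back up at z = 0.050, the arm is clear, and every visible bottle, tube and the rack stands where it was.

```bash
python3 -c "
from station import *
print(hand_in())"
```

```text
the job is handed in; nothing more can be done
None
```

I pointed at the red bottle cap, then at the yellow tube cap, each for over two seconds and under 3 cm above it, then pressed the green button to its stop, saw it back up, moved clear and handed in at about 14 s with nothing else touched.

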